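# Seat the drill template on its locating pins

## Robot

A 7-joint arm with a two-finger parallel gripper is mounted at the origin on the work surface. World frame = base frame: x ahead of the robot, y to its left, z up, the work surface at z = 0. Lengths are in m, angles in degrees, forces in N, time in s.
With the tool pointing down it reaches from about 0.425 to 0.875 m from the base axis. Payload 4.7 kg.
Tool frame: the origin (TCP) lies midway between the tips of the shut fingers; the grasp point (between the pads) lies 19 mm behind it; z points along the fingers, y is the direction in which the jaws open and shut (so a half turn about z gives the same grasp; the last joint's range is limited). The gripper opens to 87 mm and grips with 3 to 60 N. Pads are 19 mm wide; open, the fingers measure 117 mm over their backs; the gripper's body (75 mm by 190 mm) begins 51 mm behind the grasp point.
Start: joints at [0.808, 18.392, -4.016, 83.108, 1.295, 78.541, -3.26], TCP at [0.65, -0, 0.223] pointing down, gripper open.
Joint ranges: [-163.93, 163.93], [-17.29, 119.83], [-79.2, 71.16], [3.27, 140.29], [-89.18, 269.18], [5.43, 117.66], [-154.24, 154.24]. Speed limits (degrees/s): [147.25, 147.25, 180, 180, 180, 180, 180].

## Interface

Orientations are given as [roll, pitch, yaw] about the fixed x, y, z axes, in that order (R = Rz(yaw) Ry(pitch) Rx(roll)).
In Python, from cell import env gives the robot as it stands.
- The arm moves only by the tool apply_moves, never from a script. Its argument "targets" is a list of rows, each a list of 2 entries, a list of its own where there are three numbers: the shift along the world's x, y, z in mm, then the turn, a rotation vector about the world's x, y, z in rad. A call has 1 to 8 rows; each row is the pose to reach, as a shift and turn from the pose commanded when the call began; what a row does not reach only later rows make up. A row lasts 1/10 s, in which the tool goes at most 50 mm and 8.59 degrees, less where a joint would pass 70% of its speed; a pose out of reach is approached as far as the arm can. A call with a gripper value outside its range is refused whole. "hand" is the finger opening in mm, from 0 to 87, set as the call begins (left out, the last holds). The fingers move at their own pace and stop on an object; "squeeze" is the grip in N (left out, the last holds). Time passes only in rows, so rows that repeat a pose let the fingers close. It gives the time, the measured TCP pose, the force and the opening at its end, in the units of the state.
- env.get_obs(): the state, without advancing time (a new reading comes with each control period).
- env.read_camera(name): name is "scene" or "side" or "wrist"; returns a dict with "image" (480x640x3 uint8, red, green, blue), "camera_matrix" (3x3 intrinsics, pixels), "camera_from_world" (4x4, takes a point from world to camera coordinates); the wrist camera has in their place "mount" (4x4, takes a point from camera to tool coordinates, whose origin is the TCP and whose axes are the flange's). Camera axes: x right, y down, z forward; pixel columns grow to the right and rows downward; lengths in m; the calibration is good to about 2 mm. The wrist camera is an equidistant fisheye: a pixel r from the principal point sees the ray r / f radians off the axis. A picture is of the moment at which its call begins: read the wrist's pose just before it. There is no depth.
- env.sign_off(): hands the job in, once; it reports no verdict.
Trained networks look in a picture, given as the dict that the camera call returned (one of the last four; its "shot" number tells which), for a name from the list of things; names that differ only in an ending like _2 or _b are one class to them, and where a whole thing is asked for, a point or a joint stands for the part that bears it (a point fixed in the world has none). Each returns a list of dicts, best first, with "conf" (0 to 1); they miss things now and then, are a little off and sometimes report something else, mostly with a low value. They report only what shows in the picture. A call takes as long as a camera call.
- env.regions_of(picture, target): "region" (480x640 bool, what is visible of it) and "rect" ([left, top, right, bottom] in pixels, round what is visible of it).
The state is a dict: "time_s": time; "qpos": joint angles; "joint_velocities": joint speeds; "effort": joint torques, N m; "tool_pos": TCP position; "tool_rot": TCP orientation; "force": force on the tool from outside, world axes, zero at the start; "wrist_torque": the same for the moment, N m; "grip_width": finger opening in m.
Only numpy, scipy, OpenCV 4.12 (cv2) and the standard library are available. Lean on these libraries where they do the work, as an engineer would, in place of code of your own. Each camera call takes 0.05 s, during which the arm holds its last target. There are 200 camera calls.

## Task

The aluminium drill template has been laid askew on the drilling jig, too far left, and is perched on the tips of the two locating pins. Without picking it up, nudge it with the fingertips, back against the fence and then sideways along it, until both its locating holes drop over the pins and it lies flat and fully home on the jig. Then take the hand away, leaving everything else on the bench undisturbed.

Things in the scene. Friction and masses are not known exactly. Their poses are not given: they have to be found in the camera images.
- jig: Drilling jig fixed to the bench, turned up to 0.35 rad. Plywood bed x -100 to +150 mm, y -170 to +170 mm, flat top at z = 30 mm; a pale rail 45 mm wide, flush with the top, runs through it along y and sticks out 45 mm at both ends. Origin on the bench; x points away from the robot to the fence, y along the fence to the left. Two open toggle clamps with red handles stand behind the fence, 67 mm above the bed.
- pin_left (a point): Tip of the left locating pin (jig frame x = +36.3, y = +60 mm). 10 mm diameter, 8 mm high above the bed: 4 mm straight, then a tapered nose. Axes as the jig's.
- pin_right (a point): Tip of the right locating pin (jig frame x = +36.3, y = -60 mm), otherwise the same.
- template: Loose aluminium plate, 110 (x) by 220 (y) by 8 mm, 0.36 to 0.56 kg; 2 to 5 N slide it, up to 10 N start it. Origin at the centre of its underside; x to its fence-side edge, y left. Two 12.5 mm holes; five brass bushes, 3 mm proud, along x = -30 mm. At the start it lies on both pin tips and its near edge, sloping up 5 degrees to the fence, 15 to 25 mm short of it, turned up to 0.1 rad, 12 to 44 mm too far left.
- fence (a point): Middle of the foot of the fence's face (jig frame x = +75, y = 0, z = 30 mm). The dark wooden fence runs along the whole bed, 22 mm high above it, 24 mm thick. Pencil lines, dark across the bed and pale over the fence, centred at y = +110 and -110 mm, mark where the template's two ends lie when it is seated. Axes as the jig's.
- seat (a point): Where the template's origin lies when it is seated (jig frame x = +19.3, y = 0, z = 30 mm), with its axes along the jig's. Its fence-side edge is then 0.7 mm from the fence and the pins have 1.25 mm of play all round in the holes; pressed squarely against the fence, it still drops when its holes come over the pins.
- hole_left (a point): Centre of the template's left locating hole, on its underside (template frame x = +17, y = +60 mm); it belongs over the left pin. Axes as the template's.
- hole_right (a point): Centre of the template's right locating hole, on its underside (x = +17, y = -60 mm); it belongs over the right pin. Axes as the template's.
- tape: Bystander: yellow and black tape measure, 62 by 36 by 60 mm high, standing on the bench beside the jig. Origin at the centre of its underside.
- tin: Bystander: steel can, 72 mm diameter, 75 mm high, standing on the bench beside the jig. Origin at the centre of its underside.
- pulley: Bystander: turned wooden pulley, 70 mm diameter, 48 mm high, lying flat on the bench beside the jig. Origin at the centre of its underside.
- glue: Bystander: white glue bottle with a red cap, 52 mm diameter, 105 mm high, standing on the bench behind the jig, left. Origin at the centre of its underside.
- mallet: Bystander: wooden mallet lying behind the jig, roughly along y; 60 mm high, head 60 by 110 mm, handle along its own -x to -255 mm. Origin on the bench below the middle of the head.
- strip1: Bystander: pale wooden strip, 18 by 190 by 14 mm high, lying on the bench in front of the jig, about along y. Origin at the centre of its underside.
- strip2: Bystander: brown wooden strip of the same size, lying on the bench beside the jig's left end, about square to the fence. Origin at the centre of its underside.

How it is judged:
By the outcome, as a careful person would: the job done as asked, in the order asked, and still so for the second after the job is handed in, with the robot touching nothing.
It also fails if it takes over 51 s, if anything falls off the work surface, if the arm or the gripper's body presses on something with over 40 N, if the wrist force passes 120 N, or if a joint passes its speed limit or range.

## Working session

There is one attempt and no reset: what is moved stays moved. The work goes in short steps, Python scripts to look and compute and a tool call to move; the robot and the scene stay as the last step left them, time stands still between calls to the robot, and variables do not carry over. Pictures are saved under pics/ and viewed, about 8 in all and at most 12, crops included, and the job is handed in when it is done.

Besides the shell and the picture viewer there is one more tool, called in YAML: its name, and indented under it one key for each argument. apply_moves: Moves the arm, as the interface text tells. Its arguments: {"type":"object","properties":{"targets":{"type":"array","items":{"type":"array"}},"hand":{"type":"number"},"squeeze":{"type":"number"}},"required":["targets"]}

```bash
mkdir -p pics; ls; cat > h.py <<'E'
import numpy as np,cv2
from cell import env
def shot(n,f=None):
    p=env.read_camera(n)
    if f: cv2.imwrite(f,p["image"][:,:,::-1])
    return p
def proj(p,P):
    P=np.atleast_2d(P);T=p["camera_from_world"];c=P@T[:3,:3].T+T[:3,3]
    u=c@p["camera_matrix"].T; return u[:,:2]/u[:,2:]
def back(p,uv,z):
    T=np.array(p["camera_from_world"]);R=T[:3,:3];o=-R.T@T[:3,3]
    uv=np.atleast_2d(uv);d=np.c_[uv,np.ones(len(uv))]@np.linalg.inv(p["camera_matrix"]).T@R
    return o+d*((z-o[2])/d[:,2])[:,None]
E
python3 - <<'E'
from h import *
o=env.get_obs();print(o["tool_pos"],o["tool_rot"],o["force"],o["time_s"])
for n in("scene","side"):
    p=shot(n,f"pics/{n}0.png")
    T=p["camera_from_world"];print(n,-T[:3,:3].T@T[:3,3])
    for t in("template","jig","hole_left","tape","tin","pulley","glue","mallet","strip1","strip2"):
        for r in env.regions_of(p,t)[:2]: print(n,t,round(r["conf"],2),r["rect"])
E
```

```text
pics
[ 6.49436363e-01 -3.92899055e-05  2.21453159e-01] [-1.79888965e+02  4.85377140e-03  9.00011346e+01] [ 0.00849324  0.28739801 -0.3730336 ] 0.0
scene [1.20330469 0.34067775 0.79805731]
scene template 0.97 [291.9, 208.5, 402.6, 273.6]
scene jig 0.84 [235.8, 189.8, 433.9, 324.1]
scene jig 0.25 [180.1, 256.6, 308.3, 345.0]
scene hole_left 0.91 [288.0, 209.3, 401.1, 270.8]
scene tape 0.47 [241.4, 190.1, 255.5, 203.8]
scene tape 0.31 [289.5, 208.2, 399.0, 273.1]
scene tin 0.83 [205.9, 200.7, 241.5, 240.7]
scene tin 0.42 [235.4, 187.8, 435.4, 321.3]
scene pulley 0.75 [405.2, 299.6, 448.1, 336.0]
scene glue 0.62 [348.8, 303.9, 377.2, 352.3]
scene glue 0.62 [235.5, 186.3, 434.9, 320.9]
scene mallet 0.81 [180.7, 257.5, 308.1, 342.0]
scene strip1 0.67 [331.0, 194.4, 395.4, 222.4]
scene strip1 0.55 [430.6, 234.0, 469.7, 298.5]
scene strip2 0.67 [331.0, 194.4, 395.4, 222.4]
scene strip2 0.55 [430.6, 234.0, 469.7, 298.5]
side [ 0.21498013 -0.46070148  0.71093803]
side template 0.57 [235.3, 209.1, 333.8, 297.2]
side jig 0.83 [216.9, 187.1, 395.1, 349.2]
side hole_left 0.84 [235.8, 209.5, 331.4, 296.3]
side tape 0.85 [304.6, 349.1, 353.6, 385.6]
side tape 0.66 [263.0, 171.5, 290.5, 194.5]
side tin 0.95 [372.7, 297.9, 417.8, 356.7]
side pulley 0.64 [262.9, 172.8, 290.4, 193.1]
side glue 0.78 [314.5, 172.5, 332.7, 198.8]
side mallet 0.86 [349.5, 198.1, 455.2, 312.1]
side mallet 0.2 [216.0, 188.3, 397.3, 347.7]
side strip1 0.94 [176.1, 192.9, 254.0, 225.3]
side strip1 0.63 [210.8, 253.0, 258.8, 323.1]
side strip2 0.94 [176.1, 192.9, 254.0, 225.3]
side strip2 0.63 [210.8, 253.0, 258.8, 323.1]
```

```bash
python3 - <<'E'
import cv2,numpy as np
a=cv2.imread("pics/scene0.png")[170:360,170:480];b=cv2.imread("pics/side0.png")[160:400,160:470]
cv2.imwrite("pics/a.png",cv2.resize(a,None,fx=2.5,fy=2.5,interpolation=2));cv2.imwrite("pics/b.png",cv2.resize(b,None,fx=2.5,fy=2.5,interpolation=2))
E
```

```text
(no output)
```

View pics/a.png

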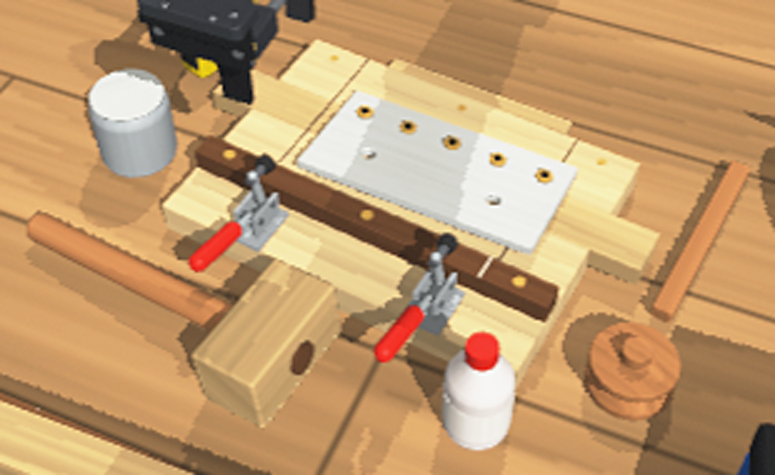

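View pics/b.png

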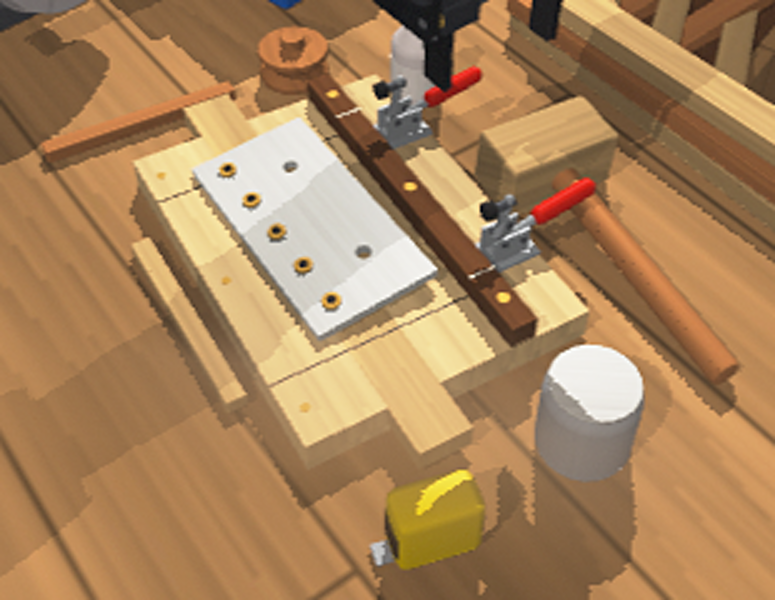

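The scene view shows the plate left of the two pencil lines, with its bushes at crop (365,110) to (544,175), its holes at (369,153) and (493,200), and the left fence mark at about (488,266). In the side view the right pencil line runs (270,386) to (468,297), and the plate corners are at (193,173), (300,118), (437,270) and (318,337). Next I fit the poses from these points.

```bash
cat > fit.py <<'E'
from h import *
from scipy.optimize import least_squares
def Rz(a): c,s=np.cos(a),np.sin(a); return np.array([[c,-s,0],[s,c,0],[0,0,1]])
def Ry(a): c,s=np.cos(a),np.sin(a); return np.array([[c,0,s],[0,1,0],[-s,0,c]])
def jw(j,P): return np.atleast_2d(P)@Rz(j[2]).T/1+np.array([j[0],j[1],0])
def tj(t,P,tilt): # template pts (m)->jig ; near bottom edge at z=30mm
    Q=np.atleast_2d(P)@(Rz(t[2])@Ry(-tilt)).T
    return Q+np.array([t[0],t[1],.030+.055*np.sin(tilt)])
BU=[[-.03,y,.011] for y in(-.08,-.04,0,.04,.08)]
E
python3 - <<'E'
from fit import *
S=shot("side");C=shot("scene")
s=lambda a:np.array(a)/2.5+160
c=lambda a:np.array(a)/2.5+170
js=[((-.1,-.11,.03),(270,386)),((.075,-.11,.03),(468,297)),((-.1,.11,.03),(162,205)),((.099,.11,.052),(358,107)),((.075,.11,.052),(337,118)),
 ((.099,-.11,.052),(495,270)),((.075,-.11,.052),(470,277)),((-.1,-.17,.03),(305,446)),((-.1,.17,.03),(137,163)),((.15,-.17,.03),(588,296))]
jc=[((-.1,.17,.03),(638,165)),((-.1,-.17,.03),(318,40)),((.075,.11,.052),(497,255)),((.099,.11,.052),(480,277))]
# hole tops
ts=[((-.055,.11,.008),(193,173)),((.055,.11,.008),(300,118)),((.055,-.11,.008),(437,270)),((-.055,-.11,.008),(318,337)),((.017,.06,.008),(291,166)),((.017,-.06,.008),(364,251))]
tc=[((.017,-.06,.008),(369,153)),((.017,.06,.008),(493,200)),((-.055,-.11,.008),(357,92)),((.055,-.11,.008),(299,164)),((.055,.11,.008),(531,249)),((-.055,.11,.008),(576,170))]
for y,a,b in zip((.08,.04,0,-.04,-.08),[(228,169),(251,199),(277,231),(303,264),(332,300)],[(544,175),(498,158),(452,142),(408,126),(365,110)]):
    ts.append(((-.03,y,.011),a));tc.append(((-.03,y,.011),b))
def f(v):
    r=[]
    for p,J,T,k,o in((S,js,ts,s,v[6:8]),(C,jc,tc,c,v[8:10])):
        r.append(proj(p,jw(v,[q[0] for q in J]))+o-k([q[1] for q in J]))
        r.append(proj(p,jw(v,tj(v[3:6],[q[0] for q in T],np.radians(5))))+o-k([q[1] for q in T]))
    return np.r_[np.vstack(r).ravel(),v[6:10]*.7]
v=least_squares(f,np.r_[.6,0,0,0,.02,0,0,0,0,0],loss="soft_l1").x
R=f(v)[:-4].reshape(-1,2)
print(np.round(R,1).tolist())
print("jig",v[:3],"tmpl",v[3:6],v[6:])
np.save("v.npy",v)
for n,z in dict(tin=(S,[(372.7+417.8)/2,340],.03)).items(): print(n)
E
```

```text
[[-0.2, 0.0], [-0.1, -0.6], [-1.5, -0.6], [0.6, 0.8], [-0.2, -0.1], [-0.1, -1.6], [-0.3, 0.2], [0.6, 0.3], [-1.6, -0.3], [0.5, 5.5], [-0.4, -1.3], [-0.1, -0.4], [0.4, -0.1], [0.6, -0.1], [-0.0, 0.4], [0.0, 0.6], [1.7, 2.3], [1.2, 1.3], [0.0, 0.1], [-0.7, -1.0], [-2.1, -2.6], [1.1, -0.5], [-0.4, -0.0], [-1.5, 0.9], [-0.1, 0.4], [-0.3, 0.4], [0.2, -0.1], [-0.1, -0.3], [-0.6, -1.2], [0.2, 0.1], [0.9, -0.6], [-3.1, -1.3], [-1.7, -0.5], [0.2, 0.1], [1.7, 0.8], [3.2, 1.6]]
jig [ 0.54599576  0.07715029 -0.11325434] tmpl [0.0005248  0.01935226 0.05125141] [0.77292552 1.63407875 0.48127924 0.57671253]
tin
```

```bash
python3 - <<'E'
from fit import *
S=shot("side");C=shot("scene")
s=lambda a:np.array(a)/2.5+160
c=lambda a:np.array(a)/2.5+170
js=[((-.1,-.11,.03),(270,386)),((.075,-.11,.03),(468,297)),((-.1,.11,.03),(162,205)),((.099,.11,.052),(358,107)),((.075,.11,.052),(337,118)),
 ((.099,-.11,.052),(495,270)),((.075,-.11,.052),(470,277)),((-.1,-.17,.03),(305,446)),((-.1,.17,.03),(137,163))]
jc=[((-.1,.17,.03),(638,165)),((-.1,-.17,.03),(318,40)),((.075,.11,.052),(497,255)),((.099,.11,.052),(480,277))]
ts=[((-.055,.11,.008),(193,173)),((.055,.11,.008),(300,118)),((.055,-.11,.008),(437,270)),((-.055,-.11,.008),(318,337)),((.017,.06,.008),(291,166)),((.017,-.06,.008),(364,251))]
tc=[((.017,-.06,.008),(369,153)),((.017,.06,.008),(493,200)),((-.055,-.11,.008),(357,92)),((.055,-.11,.008),(299,164)),((.055,.11,.008),(531,249)),((-.055,.11,.008),(576,170))]
bs=[(228,169),(251,199),(277,231),(303,264),(332,300)];bc=[(544,175),(498,158),(452,142),(408,126),(365,110)]
def f(v):
    B=[((-.03,k*v[10],.011)) for k in(2,1,0,-1,-2)]
    r=[]
    for p,J,T,k,o,b in((S,js,ts,s,v[6:8],bs),(C,jc,tc,c,v[8:10],bc)):
        r.append(proj(p,jw(v,[q[0] for q in J]))+o-k([q[1] for q in J]))
        r.append(proj(p,jw(v,tj(v[3:6],[q[0] for q in T]+B,np.radians(5))))+o-k([q[1] for q in T]+b))
    return np.r_[np.vstack(r).ravel(),v[6:10]*.7]
v=least_squares(f,np.r_[.6,0,0,0,.02,0,0,0,0,0,.04],loss="soft_l1",x_scale=np.r_[.01*np.ones(6),np.ones(4),.01]).x
R=f(v)[:-4].reshape(-1,2)
print(np.round(R,1).tolist())
print("jig",v[:3],"tmpl",v[3:6],v[6:])
np.save("v.npy",v)
print("seat",jw(v,[.0193,0,.03]),"corners nr/nl/fl/fr",jw(v,tj(v[3:6],[[-.055,-.11,.004],[-.055,.11,.004],[.055,.11,.004],[.055,-.11,.004]],np.radians(5))))
# bystanders
for n,p,uv,z in(("pulley",C,c((635,360)),.03),("strip1 nearend? side",S,s((140,245)),.014),("strip1 b",S,s((238,403)),.014),("strip2 a",C,c((738,168)),.014),("strip2 b",C,c((668,312)),.014),("tape",S,s((440,490)),.06),("tin",S,s((597,385)),.075)):
    w=back(p,uv,z)[0];q=(w[:2]-v[:2])@Rz(v[2])[:2,:2];print(n,w,"jig",q)
E
```

```text
[[-0.3, 0.1], [-0.0, -0.4], [-1.4, -0.6], [0.8, 0.9], [-0.1, -0.1], [-0.0, -1.4], [-0.2, 0.4], [0.5, 0.4], [-1.4, -0.3], [-0.3, -1.4], [0.0, -0.4], [0.3, -0.0], [0.4, -0.1], [-0.0, 0.3], [-0.0, 0.6], [0.0, 0.1], [0.3, 0.1], [-0.0, 0.0], [0.2, 0.2], [-0.1, 0.1], [0.9, -0.4], [-0.5, -0.1], [-1.8, 0.8], [-0.4, 0.3], [-0.3, 0.3], [0.1, -0.1], [-0.0, -0.3], [-0.6, -1.3], [0.1, 0.1], [0.9, -0.6], [0.3, -0.0], [0.0, 0.1], [0.2, 0.1], [0.1, 0.2], [0.1, 0.4]]
jig [ 0.54571405  0.07689809 -0.1151534 ] tmpl [0.00045746 0.0197339  0.05101413] [0.88780665 1.58896859 0.36623786 0.59729873 0.04401698]
seat [[0.56488623 0.07468054 0.03      ]] corners nr/nl/fl/fr [[ 0.48635945 -0.00979091  0.03398478]
 [ 0.50046042  0.20975672  0.03398478]
 [ 0.60981651  0.20273307  0.04357191]
 [ 0.59571554 -0.01681456  0.04357191]]
pulley [0.66900421 0.30902785 0.03      ] jig [0.09580213 0.24475833]
strip1 nearend? side [0.42766091 0.1729957  0.014     ] jig [-0.12831282  0.08189697]
strip1 b [ 0.41137361 -0.01344196  0.014     ] jig [-0.12307073 -0.10517733]
strip2 a [0.42279443 0.33883965 0.014     ] jig [-0.15220239  0.24608341]
strip2 b [0.60264814 0.32061458 0.014     ] jig [0.02855422 0.24864407]
tape [ 0.46946824 -0.17983293  0.06      ] jig [-0.04624269 -0.26379131]
tin [ 0.60149377 -0.18721269  0.075     ] jig [ 0.08575638 -0.25595258]
```

apply_moves:
  targets:
    - [[-22,13,-12],[0,0,0.145]]
    - [[-44,26,-25],[0,0,0.29]]
    - [[-67,39,-37],[0,0,0.435]]
    - [[-89,52,-50],[0,0,0.58]]
    - [[-111,66,-62],[0,0,0.725]]
    - [[-133,79,-75],[0,0,0.87]]
    - [[-155,92,-87],[0,0,1.015]]
    - [[-178,105,-100],[0,0,1.16]]
  hand: 87

```text
time_s: 2.1
tool_pos: [0.4713, 0.1055, 0.1224]
tool_rot: [180.0, 0.0, 156.8]
force: [0.1, 0.1, -1.5]
grip_width: 0.0868
```

apply_moves:
  targets:
    - [[0,0,-10],[0,0,0.145]]
    - [[0,0,-30],[0,0,0.2956]]
    - [[0,0,-50],[0,0,0.2956]]
    - [[0,0,-50],[0,0,0.2956]]
    - [[0,0,-50],[0,0,0.2956]]

```text
time_s: 2.6
tool_pos: [0.4721, 0.105, 0.0729]
tool_rot: [180.0, -0.0, 173.4]
force: [0.3, -1.0, -0.8]
grip_width: 0.0868
```

```bash
cat > where.py <<'E'
from fit import *
v=np.load("v.npy");o=env.get_obs()
q=(np.array(o["tool_pos"])[:2]-v[:2])@Rz(v[2])[:2,:2]
print("t",round(o["time_s"],2),"tcp",np.round(o["tool_pos"],4),"rot",np.round(o["tool_rot"],2),"jig",np.round(q*1e3,1),"Fjig",np.round(np.array(o["force"])@Rz(v[2]),1))
E
python3 where.py; python3 -c "
from h import *
shot('side','pics/s1.png');a=cv2.imread('pics/s1.png')[170:360,180:420];cv2.imwrite('pics/s1c.png',cv2.resize(a,None,fx=3,fy=3,interpolation=2))"
```

```text
t 2.6 tcp [0.4721 0.105  0.0729] rot [ 1.8000e+02 -1.0000e-02  1.7338e+02] jig [-76.4  19.4] Fjig [ 0.4 -0.9 -0.8]
```

View pics/s1c.png

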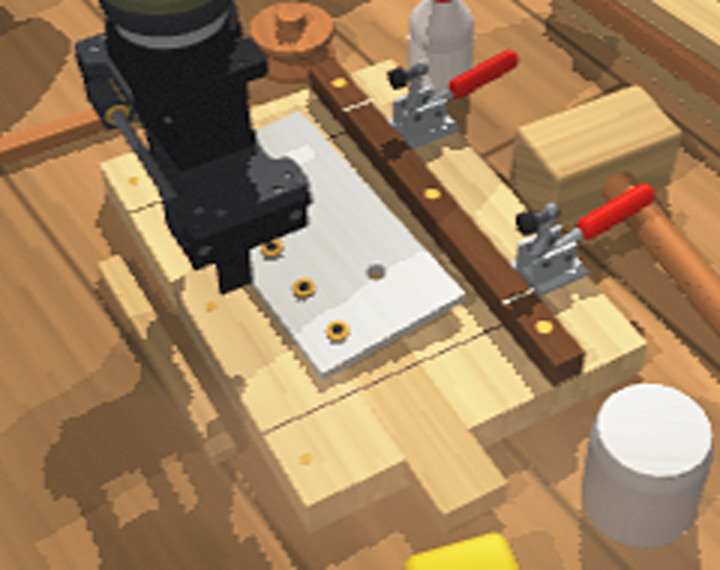

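The hand is square to the fence and in front of the near edge, with the visible finger at about (235,285) just clear of the plate. Next I lower it beside the edge.

apply_moves:
  targets:
    - [[-2,0,-15],[0,0,0]]
    - [[-2,0,-30],[0,0,0]]
    - [[-2,0,-36],[0,0,0]]
    - [[-2,0,-39],[0,0,0]]
    - [[-2,0,-39],[0,0,0]]

```text
time_s: 3.15
tool_pos: [0.4705, 0.1051, 0.0341]
tool_rot: [180.0, 0.0, 173.4]
force: [0.1, -0.4, 0.3]
grip_width: 0.0872
```

apply_moves:
  targets:
    - [[4,-0.5,0],[0,0,0]]
    - [[7,-0.8,0],[0,0,0]]
    - [[9,-1,0],[0,0,0]]
    - [[11,-1.3,0],[0,0,0]]
    - [[13,-1.5,0],[0,0,0]]
    - [[15,-1.7,0],[0,0,0]]
    - [[17,-2,0],[0,0,0]]
    - [[19,-2.2,0],[0,0,0]]

```text
time_s: 3.95
tool_pos: [0.489, 0.1029, 0.0335]
tool_rot: [180.0, -0.0, 173.4]
force: [-3.3, 1.6, 1.7]
grip_width: 0.087
```

```bash
python3 where.py
```

```text
t 3.95 tcp [0.489  0.1029 0.0335] rot [ 1.7999e+02 -1.0000e-02  1.7341e+02] jig [-59.3  19.3] Fjig [-3.5  1.2  1.7]
```

apply_moves:
  targets:
    - [[2,-0.2,0],[0,0,0]]
    - [[4,-0.5,0],[0,0,0]]
    - [[6,-0.7,0],[0,0,0]]
    - [[7.5,-0.9,0],[0,0,0]]
    - [[9,-1,0],[0,0,0]]
    - [[10,-1.1,0],[0,0,0]]
    - [[11,-1.3,0],[0,0,0]]

```text
time_s: 4.65
tool_pos: [0.5, 0.1013, 0.0335]
tool_rot: [-180.0, -0.0, 173.4]
force: [-2.9, 0.5, 1.1]
grip_width: 0.0871
```

apply_moves:
  targets:
    - [[1,-0.1,0],[0,0,0]]
    - [[1.5,-0.2,0],[0,0,0]]
    - [[2,-0.2,0],[0,0,0]]

```text
time_s: 4.95
tool_pos: [0.5018, 0.1012, 0.0335]
tool_rot: [-180.0, -0.0, 173.4]
force: [-3.5, 0.8, 1.0]
grip_width: 0.0871
```

```bash
python3 where.py
```

```text
t 4.95 tcp [0.5018 0.1012 0.0335] rot [-1.7999e+02 -3.0000e-02  1.7340e+02] jig [-46.5  19.1] Fjig [-3.6  0.4  1. ]
```

apply_moves:
  targets:
    - [[0.5,-0.1,0],[0,0,0]]
    - [[1,-0.1,0],[0,0,0]]
    - [[1.5,-0.2,0],[0,0,0]]

```text
time_s: 5.25
tool_pos: [0.502, 0.1012, 0.0334]
tool_rot: [-180.0, -0.2, 173.4]
force: [-7.7, 0.8, 3.3]
grip_width: 0.087
```

apply_moves:
  targets:
    - [[0.5,-0.1,0],[0,0,0]]
    - [[1,-0.1,0],[0,0,0]]

```text
time_s: 5.45
tool_pos: [0.502, 0.1012, 0.0333]
tool_rot: [-179.9, -0.3, 173.4]
force: [-10.1, 0.7, 5.5]
grip_width: 0.087
```

```bash
python3 where.py
```

```text
t 5.45 tcp [0.502  0.1012 0.0333] rot [-179.94   -0.29  173.42] jig [-46.2  19.1] Fjig [-10.1  -0.5   5.5]
```

Contact with the fence is felt: the push stops at 10 N with the TCP at jig x = -46. Next I back off, lift, shut the fingers and go round to the left end.

apply_moves:
  targets:
    - [[-7,0.8,0],[0,0,0]]
    - [[-14,1.6,0],[0,0,0]]
    - [[-14,1.6,25],[0,0,0]]
    - [[-14,1.6,60],[0,0,0]]
    - [[0,22,75],[0,0,0]]
    - [[25,59,75],[0,0,0]]
    - [[50,96,75],[0,0,0]]
    - [[73,133,75],[0,0,0]]
  hand: 0

```text
time_s: 6.25
tool_pos: [0.5797, 0.2351, 0.1096]
tool_rot: [179.9, 0.2, 173.3]
force: [0.6, -0.5, 0.2]
grip_width: 0.0311
```

apply_moves:
  targets:
    - [[0,0,0],[0,0,0]]
    - [[0,0,-10],[0,0,0]]
    - [[0,0,-20],[0,0,0]]
    - [[0,0,-20],[0,0,0]]

```text
time_s: 6.65
tool_pos: [0.5761, 0.2315, 0.0863]
tool_rot: [-179.8, -0.2, 173.3]
force: [-0.4, -0.4, 0.2]
grip_width: 0.0027
```

```bash
python3 where.py; python3 -c "
from h import *
shot('side','pics/s2.png');a=cv2.imread('pics/s2.png')[170:360,180:420]
shot('scene','pics/c2.png');b=cv2.imread('pics/c2.png')[180:330,220:460]
cv2.imwrite('pics/s2c.png',cv2.resize(a,None,fx=3.2,fy=3.2,interpolation=2));cv2.imwrite('pics/c2c.png',cv2.resize(b,None,fx=3.2,fy=3.2,interpolation=2))"
```

```text
t 6.65 tcp [0.5761 0.2315 0.0863] rot [-1.7985e+02 -1.6000e-01  1.7330e+02] jig [ 12.4 157.1] Fjig [-0.3 -0.4  0.2]
```

View pics/s2c.png

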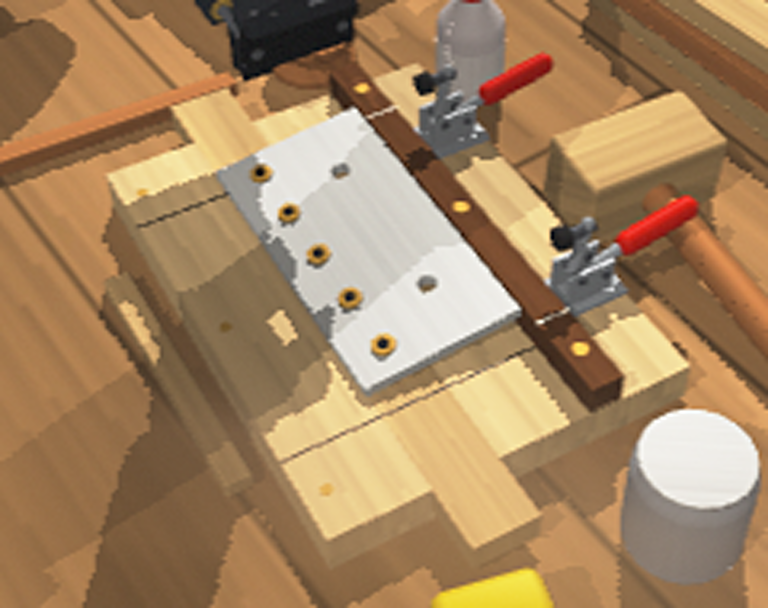

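View pics/c2c.png

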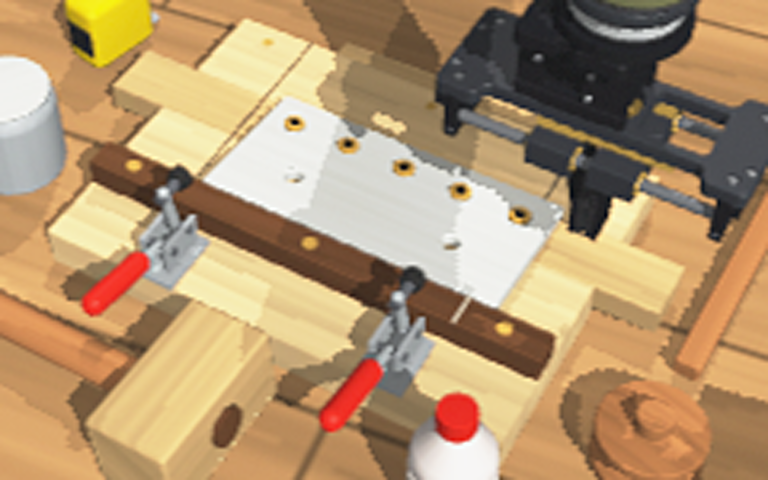

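The plate is square against the fence: side-view corners are (356,112) and (520,315), along the fence foot. Its right end stops short of the right pencil line, so it is still too far left. The fingers are clear of the left end, and I now compute how far it has to go.

```bash
cat > pl.py <<'E'
from fit import *
v=np.load("v.npy");S=shot("side");C=shot("scene")
def solve(bs,bc,tilt,xs=None):
    B=np.array([((-.03,k*v[10],.011)) for k in(2,1,0,-1,-2)])
    def f(t): 
        r=[proj(p,jw(v,tj(t,B,np.radians(tilt))))+o-b for p,o,b in((S,v[6:8],bs),(C,v[8:10],bc))]
        return np.vstack(r).ravel()
    s=least_squares(f,[.02,.02,0],x_scale=.01); print("plate in jig mm,rad",s.x*[1e3,1e3,1],"rms px",np.sqrt(np.mean(s.fun**2)))
E
python3 - <<'E'
from pl import *
bs=np.array([(261,172),(289,212),(318,254),(350,297),(384,344)])/3.2+[180,170]
bc=np.array([(520,215),(460,191),(404,166),(348,144),(294,123)])/3.2+[220,180]
solve(bs,bc,6.3)
E
```

```text
plate in jig mm,rad [ 2.05650865e+01  1.66825175e+01 -1.57984849e-03] rms px 0.19283893533132943
```

apply_moves:
  targets:
    - [[2.5,-0.3,-20],[0,0,0]]
    - [[2.5,-0.3,-40],[0,0,0]]
    - [[2.5,-0.3,-49],[0,0,0]]
    - [[2.5,-0.3,-52],[0,0,0]]
    - [[2.5,-0.3,-52],[0,0,0]]

```text
time_s: 7.35
tool_pos: [0.5801, 0.2337, 0.0368]
tool_rot: [180.0, 0.0, 173.4]
force: [-0.1, 0.3, -0.7]
grip_width: 0.0003
```

```bash
python3 where.py
```

```text
t 7.35 tcp [0.5801 0.2337 0.0368] rot [1.7999e+02 1.0000e-02 1.7340e+02] jig [ 16.1 159.7] Fjig [-0.1  0.3 -0.7]
```

apply_moves:
  targets:
    - [[-0.5,-4,-3],[0,0,0]]
    - [[-0.9,-8,-3],[0,0,0]]
    - [[-1.4,-12,-3],[0,0,0]]
    - [[-1.6,-14,-3],[0,0,0]]
    - [[-1.8,-16,-3],[0,0,0]]
    - [[-1.9,-17,-3],[0,0,0]]

```text
time_s: 7.95
tool_pos: [0.5782, 0.2164, 0.0337]
tool_rot: [180.0, 0.0, 173.4]
force: [0.4, 0.2, -1.0]
grip_width: 0.0007
```

apply_moves:
  targets:
    - [[0,-1,0],[0,0,0]]
    - [[0,-2,0],[0,0,0]]
    - [[0,-3,0],[0,0,0]]
    - [[0,-4,0],[0,0,0]]
    - [[0,-5,0],[0,0,0]]
    - [[0,-6,0],[0,0,0]]

```text
time_s: 8.55
tool_pos: [0.5781, 0.2106, 0.0335]
tool_rot: [180.0, -0.0, 173.4]
force: [0.1, 0.5, 0.5]
grip_width: 0.0008
```

```bash
python3 where.py
```

```text
t 8.55 tcp [0.5781 0.2106 0.0335] rot [180.   -0.  173.4] jig [ 16.8 136.5] Fjig [0.  0.5 0.5]
```

apply_moves:
  targets:
    - [[0,-1,0],[0,0,0]]
    - [[0,-2,0],[0,0,0]]
    - [[0,-3,0],[0,0,0]]
    - [[0,-4,0],[0,0,0]]

```text
time_s: 8.95
tool_pos: [0.578, 0.2075, 0.0336]
tool_rot: [179.9, 0.0, 173.4]
force: [-0.5, 2.4, -1.6]
grip_width: 0.0004
```

```bash
python3 where.py; python3 -c "
from h import *
shot('side','pics/s3.png');a=cv2.imread('pics/s3.png')[170:330,200:400]
shot('scene','pics/c3.png');b=cv2.imread('pics/c3.png')[180:330,220:420]
cv2.imwrite('pics/3.png',np.hstack([cv2.resize(a[:150],None,fx=4,fy=4,interpolation=2)[:600,:400],cv2.resize(b,None,fx=4,fy=4,interpolation=2)[:,400:]]))"
```

```text
t 8.95 tcp [0.578  0.2075 0.0336] rot [179.93   0.   173.43] jig [ 17.1 133.5] Fjig [-0.7  2.3 -1.6]
```

View pics/3.png

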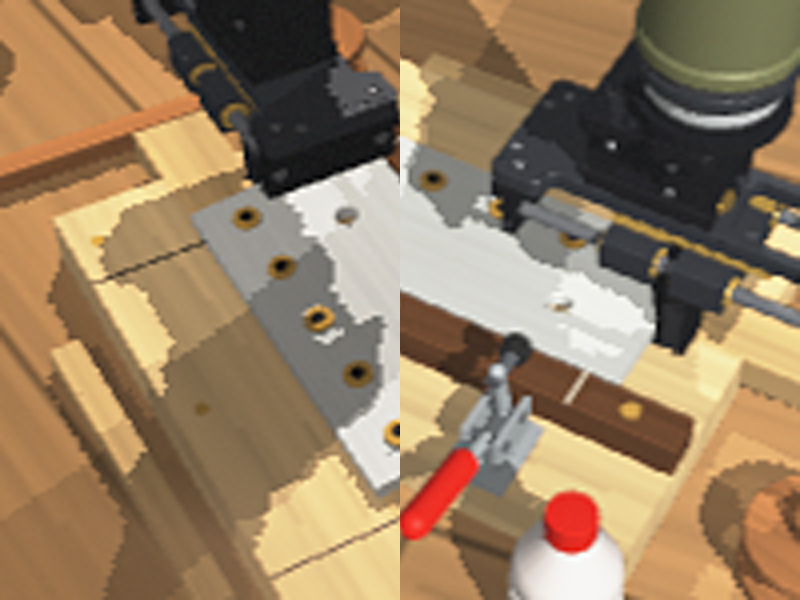

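The finger is now touching the left end, at about (655,300), with 2 N. The plate is still against the fence, so I push along it.

apply_moves:
  targets:
    - [[0,-1,0],[0,0,0]]
    - [[0,-2,0],[0,0,0]]
    - [[0,-3,0],[0,0,0]]
    - [[0,-4,0],[0,0,0]]
    - [[0,-5,0],[0,0,0]]
    - [[0,-6,0],[0,0,0]]

```text
time_s: 9.65
tool_pos: [0.5778, 0.201, 0.0335]
tool_rot: [180.0, -0.0, 173.4]
force: [-2.6, 3.0, 0.5]
grip_width: 0.0004
```

```bash
python3 where.py
```

```text
t 9.65 tcp [0.5778 0.201  0.0335] rot [ 1.7998e+02 -3.0000e-02  1.7342e+02] jig [ 17.6 127. ] Fjig [-2.9  2.7  0.5]
```

apply_moves:
  targets:
    - [[-0.1,-1,0],[0,0,0]]
    - [[-0.2,-2,0],[0,0,0]]
    - [[-0.3,-3,0],[0,0,0]]
    - [[-0.4,-4,0],[0,0,0]]
    - [[-0.5,-5,0],[0,0,0]]

```text
time_s: 10.15
tool_pos: [0.5782, 0.1943, 0.0336]
tool_rot: [-179.9, 0.1, 173.4]
force: [-0.2, -0.1, -0.4]
grip_width: 0.0004
```

```bash
python3 where.py; python3 -c "
from h import *
shot('side','pics/s4.png');a=cv2.imread('pics/s4.png')[180:330,200:400]
cv2.imwrite('pics/4.png',cv2.resize(a,None,fx=4,fy=4,interpolation=2))"
```

```text
t 10.15 tcp [0.5782 0.1943 0.0336] rot [-1.7993e+02  6.0000e-02  1.7337e+02] jig [ 18.8 120.4] Fjig [-0.2 -0.1 -0.4]
```

View pics/4.png

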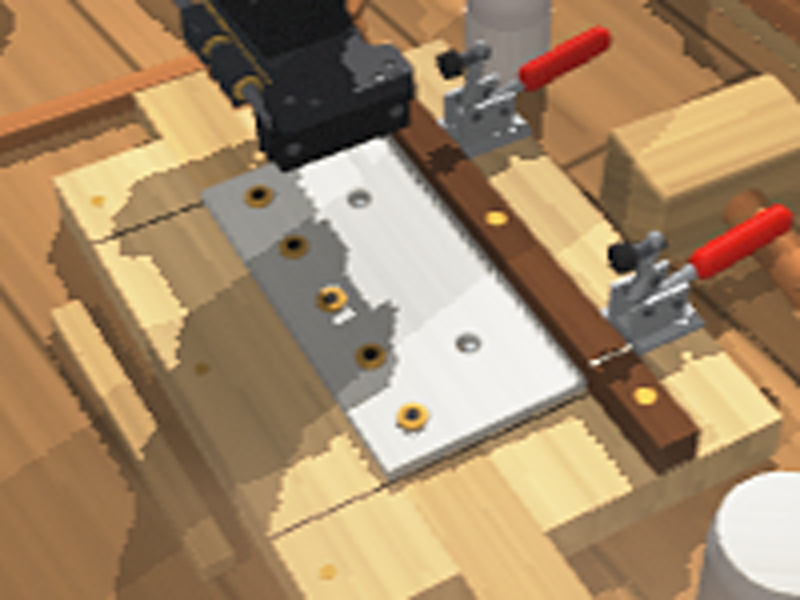

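Force has gone to zero, and in the picture the plate's right end (390,480) to (585,385) now lies almost on the pencil line, so it may have dropped. I take the hand away and check from both cameras.

apply_moves:
  targets:
    - [[1,8,0],[0,0,0]]
    - [[2,18,0],[0,0,0]]
    - [[3,26,10],[0,0,0]]
    - [[3,30,40],[0,0,0]]
    - [[3,30,70],[0,0,0]]
    - [[3,50,90],[0,0,0]]
    - [[3,50,90],[0,0,0]]

```text
time_s: 10.9
tool_pos: [0.5821, 0.2512, 0.1284]
tool_rot: [179.6, 0.4, 173.7]
force: [0.0, 0.6, 0.8]
grip_width: 0.0005
```

```bash
python3 where.py; python3 -c "
from h import *
shot('side','pics/s5.png');a=cv2.imread('pics/s5.png')[190:310,210:360]
shot('scene','pics/c5.png');b=cv2.imread('pics/c5.png')[200:290,260:420]
cv2.imwrite('pics/5a.png',cv2.resize(a,None,fx=5,fy=5,interpolation=2));cv2.imwrite('pics/5b.png',cv2.resize(b,None,fx=5,fy=5,interpolation=2))"
```

```text
t 10.9 tcp [0.5821 0.2512 0.1284] rot [179.64   0.35 173.65] jig [ 16.1 177.3] Fjig [-0.1  0.6  0.8]
```

View pics/5a.png

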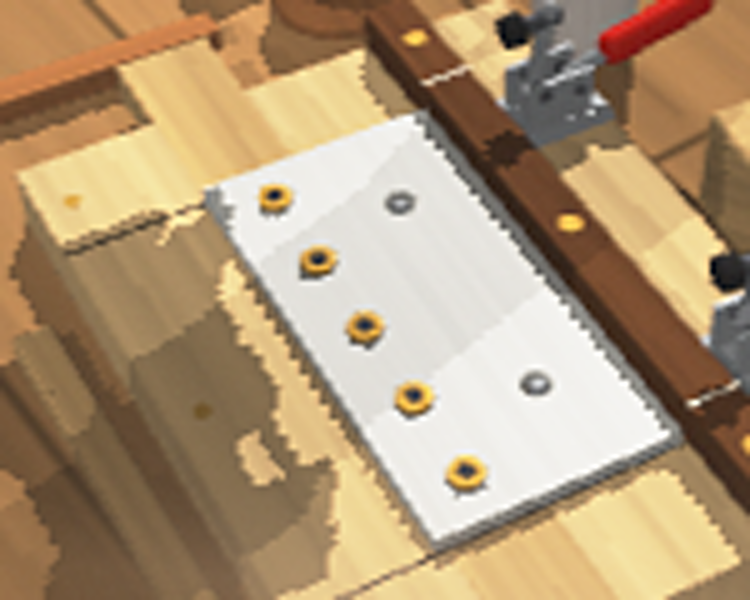

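View pics/5b.png

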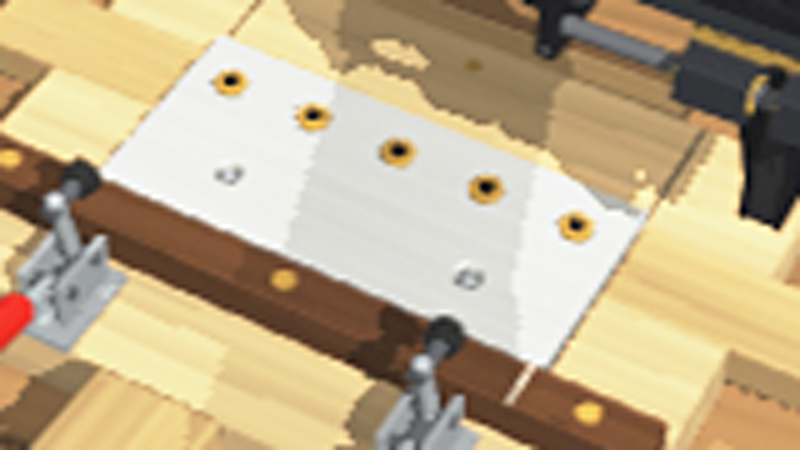

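Pins now show inside both holes, at (400,203) and (536,383) in the side crop, and the plate's ends meet the pencil lines. I check the numbers with height and tilt left free.

```bash
python3 - <<'E'
from pl import *
bs=np.array([(275,197),(318,260),(365,327),(414,397),(467,472)])/5+[210,190]
bc=np.array([(576,226),(486,187),(398,151),(313,116),(230,81)])/5+[260,200]
T=[(-.055,.11,.008),(.055,.11,.008),(.055,-.11,.008),(-.055,-.11,.008),(.017,.06,.008),(.017,-.06,.008)]
ks=np.array([(208,190),(422,111),(680,432),(436,540),(400,203),(536,383)])/5+[210,190]
kc=np.array([(648,213),(545,366),(104,177),(224,38),(468,278),(230,175)])/5+[260,200]
B=np.array([((-.03,k*v[10],.011)) for k in(2,1,0,-1,-2)]+T)
def f(t):
    P=tj(t,B,t[4])+[0,0,t[3]]
    return np.vstack([proj(p,jw(v,P))+o-b for p,o,b in((S,v[6:8],np.vstack([bs,ks])),(C,v[8:10],np.vstack([bc,kc])))]).ravel()
s=least_squares(f,[.02,0,0,0,0],x_scale=.01,loss="soft_l1");print("x,y,yaw,dz,tilt",s.x);print(np.round(f(s.x).reshape(-1,2),1).tolist())
for tilt in(0,3,6.3):
    g=least_squares(lambda t:f(np.r_[t,0,np.radians(tilt)]),[.02,0,0],x_scale=.01);print(tilt,g.x,g.cost)
E
```

```text
x,y,yaw,dz,tilt [ 0.01877185  0.00028059 -0.01019206 -0.00091622  0.02032792]
[[-0.1, 0.1], [0.0, 0.0], [-0.1, -0.1], [-0.1, 0.0], [-0.2, -0.0], [-1.1, 0.5], [0.5, -0.7], [0.4, -0.4], [-0.1, 0.4], [0.0, 0.0], [-0.0, 0.1], [0.4, -0.1], [0.3, 0.1], [0.4, -0.0], [0.4, -0.1], [0.5, -0.0], [0.1, -0.1], [-2.4, 3.3], [-3.3, 1.3], [-0.6, -0.2], [0.2, -0.5], [-0.1, -0.7]]
0 [ 0.01817291  0.00045024 -0.00650457] 18.221683943251666
3 [ 0.01883845  0.0001333  -0.00931773] 21.587334234453206
6.3 [ 0.01953233 -0.00021639 -0.0125555 ] 47.95875004427156
```

```bash
python3 - <<'E'
from pl import *
from scipy.spatial.transform import Rotation as Ro
bs=np.array([(275,197),(318,260),(365,327),(414,397),(467,472)])/5+[210,190]
bc=np.array([(576,226),(486,187),(398,151),(313,116),(230,81)])/5+[260,200]
T=[(-.055,.11,.008),(.055,.11,.008),(.055,-.11,.008),(-.055,-.11,.008),(.017,.06,.008),(.017,-.06,.008)]
ks=np.array([(208,190),(422,111),(680,432),(436,540),(400,203),(536,383)])/5+[210,190]
kc=np.array([(648,213),(545,366),(104,177),(224,38),(468,278),(230,175)])/5+[260,200]
B=np.array([((-.03,k*v[10],.011)) for k in(2,1,0,-1,-2)]+T)
m=np.ones(22,bool);m[[17,18]]=0
def f(t):
    P=B@Ro.from_euler("ZYX",[t[2],-t[4],t[5]]).as_matrix().T+[t[0],t[1],.03+t[3]]
    return np.vstack([proj(p,jw(v,P))+o-b for p,o,b in((S,v[6:8],np.vstack([bs,ks])),(C,v[8:10],np.vstack([bc,kc])))])[m].ravel()
s=least_squares(f,[.02,0,0,0,0,0],x_scale=.01,loss="soft_l1")
sd=np.sqrt(np.diag(np.linalg.inv(s.jac.T@s.jac))*.15);print("x,y,yaw,z,tilt,roll",np.round(s.x,4),"sd",np.round(sd,4),s.cost)
x=s.x;print("bottom corner heights mm",[(n,round(1e3*((np.array(c)@Ro.from_euler("ZYX",[x[2],-x[4],x[5]]).as_matrix().T)[2]+x[3]),1)) for n,c in(("nl",(-.055,.11,0)),("nr",(-.055,-.11,0)),("fl",(.055,.11,0)),("fr",(.055,-.11,0)))])
# other checks: hypotheses
for n,h in dict(flat=(0,0,0),roll_lefthigh=(.0025,.02,.02)).items():
    g=least_squares(lambda t:f(np.r_[t,h]),[.02,0,0],x_scale=.01,loss="soft_l1");print(n,g.x,g.cost)
p=env.read_camera("wrist");cv2.imwrite("pics/w.png",p["image"][:,:,::-1])
E
```

```text
x,y,yaw,z,tilt,roll [ 0.019   0.0003 -0.0109 -0.0004 -0.0002  0.0002] sd [0.0002 0.0003 0.0027 0.0003 0.0084 0.0035] 1.5746126834460792
bottom corner heights mm [('nl', np.float64(-0.4)), ('nr', np.float64(-0.4)), ('fl', np.float64(-0.4)), ('fr', np.float64(-0.4))]
flat [ 0.01897614  0.00020817 -0.01132099] 1.7160095753300162
roll_lefthigh [ 1.92344596e-02 -6.99832138e-05 -1.51255503e-02] 8.316202537217745
```

View pics/w.png

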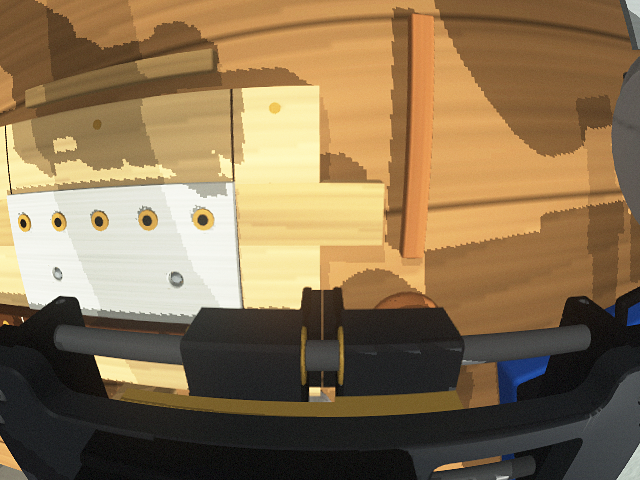

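The free fit gives a flat plate at jig (19.0, 0.3), height -0.4 mm and no tilt or roll. The wrist view shows pins filling both holes, at (57,274) and (176,279), with nothing else moved. I raise the hand clear and hand in.

apply_moves:
  targets:
    - [[0,0,25],[0,0,0]]
    - [[0,0,50],[0,0,0]]
    - [[0,0,70],[0,0,0]]
    - [[0,0,70],[0,0,0]]
    - [[0,0,70],[0,0,0]]
    - [[0,0,70],[0,0,0]]

```text
time_s: 11.85
tool_pos: [0.5799, 0.2449, 0.1917]
tool_rot: [-179.9, -0.1, 173.4]
force: [-0.1, 0.3, -0.2]
grip_width: 0.0009
```

```bash
python3 where.py; python3 -c "
from cell import env
print(env.sign_off())"
```

```text
t 11.85 tcp [0.5799 0.2449 0.1917] rot [-1.7992e+02 -1.4000e-01  1.7338e+02] jig [ 14.6 170.9] Fjig [-0.1  0.2 -0.2]
the job is handed in; nothing more can be done
None
```

The template is seated and the job is handed in at 11.9 s. I pushed it square against the fence with the open fingertips (10 N at the stop). Then I slid it along the fence with the shut fingers at its left end (about 3 N) until it dropped over both pins and the force went to zero, and lifted the hand clear.

- **Position:** the last fit, from the side and scene cameras, puts the template at jig x = 19.0, y = 0.3 mm, against the seat at 19.3, 0. It is turned -0.011 rad, which is within the play of the pins.
- **Flatness:** the underside came out 0.4 mm below the bed top, with no tilt or roll, to within the measuring error of about 0.5° in tilt.
- **By eye:** the pins show inside both holes, and the other things on the bench look unmoved. I did not measure those.
- **Disagreement:** a first fit gave about 1° of tilt. It used two far corners hidden behind the fence in the scene view, and the tilt vanished once I left those out.
- **Not tested:** I did not press on or push the seated template to confirm the fit by feel.

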